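# Unsnap the instrument cover

### The job

Take the clipped-down cover off the instrument case: press its two springy tabs in towards each other just far enough to let go of the case (they break if squeezed hard), and lift the cover off without wrenching the case. Then set the cover down gently, right way up, on the notebook and let go of it.

Things in the scene. Friction and masses are not known exactly. Their poses are not given: they have to be found in the camera images.
- case: Grey instrument case, 130 (x) x 90 (y) x 45 mm, fixed to the bench. Origin: centre of its underside; z up. Its top is a flat deck; the cover lies over the opening in the middle, and outside each tab a small steel keeper plate lies in the deck. Pushing or pulling the case through the cover (sideways, down, or up while still latched) must stay under 15 N.
- deck_mid (a point): Middle of the case's deck, 45 mm above the bench. Under each keeper a tab's barb hooks by 2 to 3 mm; how far differs from case to case and side to side and cannot be seen. Both tabs must be in at once; until then the cover rises only about 1 mm and stops. It has 0.5 mm of play either way along y. It is free of keepers and case after rising 16 mm.
- cover: The loose black cover, about 130 g. Origin: middle of the plate's underside. A springy tab, 24 mm wide (x) and 4 mm thick, stands at the middle of each long edge, up to 28 mm above the origin. Its foot goes down through the deck and carries the barb on its outer side. Pinch the two tabs between the fingers, clear of the plate, and lift.
- tab_l: The tab on the cover's +y side. Its origin is the cover's origin as long as it is not pressed, and moves with it. It slides inward (towards the other tab), at most 6 mm, on a spring: 4.5 N to start it and 4.5 N more for each mm. A finger must never load it with more than 22 N, or it breaks.
- tab_r: The like tab on the cover's -y side; same spring and limit.
- cover_mid (a point): Middle of the cover, midway between the tabs, 16 mm above the underside of its plate. x along the plate, y from tab to tab, z up. Plate 104 (x) x 40 (y) x 4 mm. The tabs' outer faces are 26 mm from here (52 mm over both). Four lugs and the tabs' feet reach 14 mm below the plate, so that set down on a flat thing this point is 30 mm above it.
- notebook: Closed yellow notebook, 210 (x) x 150 (y) mm, 7 mm thick; it does not slide. Origin: centre of its underside. Setting the cover down on it must take under 35 N.
- notebook_top (a point): Centre of the notebook's top face, 7 mm above the bench. x along its long side, z up.
Things that resemble listed ones, but are neither listed nor needed, are in the scene too. Leave any green or pink look-alike of the cover alone.

How it is judged (in metres and radians):
On the way:
1. the cover is lifted clear of the case, about level (z of cover_mid in the frame of case above 0.085 m and horizontal distance between cover_mid and case below 0.06 m and angle between cover_mid's own z axis and vertical below 0.35 rad and contact force between the fingers and cover above 2 N), for 0.05 s.
At the end, for the whole second after the job is handed in: The cover rests right way up (within 0.1 rad of level) and still on the notebook, its middle within 85 mm (along) and 60 mm (across) of the notebook's centre and 26 to 34 mm above the notebook's top, touched by nothing of the robot (x of cover_mid in the frame of notebook_top between -0.085 and 0.085 m and y of cover_mid in the frame of notebook_top between -0.06 and 0.06 m and z of cover_mid in the frame of notebook_top between 0.026 and 0.034 m and angle between cover_mid's own z axis and vertical below 0.1 rad and linear speed of cover below 0.02 m/s and angular speed of cover below 0.1 rad/s and contact force between the arm and cover below 0.05 N).
It fails at once if a tab is pressed with more than 22 N (contact force between the fingers and tab_l above 22 N or contact force between the fingers and tab_r above 22 N).
It fails at once if the case is pushed or pulled through the cover with more than 15 N (contact force between cover and case above 15 N).
It fails at once if the cover is set down on the notebook harder than 35 N (contact force between cover and notebook above 35 N).
It also fails if it takes over 61 s, if anything falls off the work surface, if the arm or the gripper's body presses on something with over 40 N, if the wrist force passes 120 N, or if a joint passes its speed limit or range.

### The arm

A 6-joint arm with a two-finger parallel gripper is mounted at the origin on a cart in front of the work surface, level with it; the furniture and walls round the work are solid. World frame = base frame: x ahead of the robot, y to its left, z up, the work surface at z = 0. Lengths are in mm, angles in rad, forces in N, time in s.
With the tool pointing down it reaches from about 250 to 800 mm from the base axis. Payload 3.9 kg.
Tool frame: the origin (TCP) lies midway between the tips of the shut fingers; the grasp point (between the pads) lies 19 mm behind it; z points along the fingers, y is the line along which they close (so a half turn about z gives the same grasp; the last joint's range is limited). The gripper opens to 85 mm and grips with 20 to 120 N. Pads are 22 mm wide; open, the fingers measure 114 mm over their backs; the gripper's body (76 mm by 85 mm) begins 54 mm behind the grasp point. The pads swing forward as they close: fully open they stand 13 mm farther back than shut.
Start: joints at [1.349, 0.26, -0.138, 1.173, 0, 1.571], TCP at [115.489, 512.13, 202.604] pointing down, gripper open.
Joint ranges: [-2.78, 2.78], [-0.83, 1.72], [-1.28, 1.37], [-1.9, 2.12], [-1.57, 1.48], [-3.14, 3.14]. Speed limits (rad/s): [2.57, 2.57, 3.14, 3.14, 3.14, 3.14].

### API

Orientations are given as a unit quaternion [w, x, y, z].
In Python, from station import arm, snapshot, camera_params, workorder gives the robot as it stands.
- The arm moves only by the tool arm_command, never from a script. Its argument "series" is text: rows parted by semicolons, each of 6 numbers parted by spaces: the shift along the tool's x, y, z in cm, then the turn, a rotation vector about the tool's x, y, z in degrees. In form: x y z wx wy wz; .... A call has 1 to 5 rows; each row shifts and turns the commanded pose from where the row before left it, along the tool's axes as they then stand; what a row does not reach is not made up. A row lasts 1/8 s, in which the tool goes at most 62.5 mm and 10.7 degrees, less where a joint would pass 70% of its speed; a pose out of reach is approached as far as the arm can. A call with a gripper value outside its range is refused whole. "fingers" is the opening, from 0 (shut) to 1 (fully open), set as the call begins (left out, the last holds). The fingers move at their own pace and stop on an object; "force" is the grip in N (left out, the last holds). Time passes only in rows, so rows that do not move let the fingers close. It gives the time, the measured TCP pose, the force, the opening and the grip force at its end, in the units of the state.
- arm.state(): the state, without advancing time (a new reading comes with each control period).
- snapshot(name): name is "scene" or "top"; returns (picture, depth): 384x512x3 uint8, blue, green, red; 384x512 float32, mm along the optical axis (not along the pixel's ray), 0 where there is no reading.
- camera_params(name): a dict with "intrinsics" (3x3 intrinsics, pixels), "k1" (the pictures are not rectified: a ray, as slopes to the right and down, at radius r is drawn at 1 + k1 r^2 times it, then the intrinsics apply), "world_to_cam" (4x4, takes a point from world to camera coordinates). Camera axes: x right, y down, z forward; pixel columns grow to the right and rows downward; lengths in mm; the calibration is good to about 2 mm. A picture is of the moment at which its call begins. camera_params takes no time and is no camera call.
- workorder.sign_off(): hands the job in; it is judged then, once.
The state is a dict: "clock": time; "joint_pos": joint angles; "qvel": joint speeds; "effort": joint torques, N m; "position": TCP position; "eef_rot": TCP orientation; "ft_force": force on the tool from outside, world axes, zero at the start; "torque": the same for the moment, N m; "opening": opening from 0.0 (shut) to 1.0 (fully open); "grasp_force": force on a finger pad.
Only numpy, scipy, OpenCV 4.12 (cv2) and the standard library are available. Lean on these libraries where they do the work, as an engineer would, in place of code of your own. Each camera call takes 0.05 s, during which the arm holds its last target. There are 200 camera calls.

## Working session

There is one attempt and no reset: what is moved stays moved. The work goes in short steps, Python scripts to look and compute and a tool call to move; the robot and the scene stay as the last step left them, time stands still between calls to the robot, and variables do not carry over. Pictures are saved under pics/ and viewed, at most 10 in all, crops included, and the job is handed in when it is done.

Besides the shell and the picture viewer there is one more tool, called as name(argument=value, ...), one argument or row to a line, values as JSON. arm_command: Moves the arm, as the interface text tells. Its arguments: {"type":"object","properties":{"series":{"type":"string"},"fingers":{"type":"number"},"force":{"type":"number"}},"required":["series"]}

```bash
ls; mkdir -p pics
python3 - <<'E'
from station import arm,snapshot,camera_params
import cv2,numpy as np
for n in("scene","top"):
    p,d=snapshot(n); cv2.imwrite(f"pics/{n}0.png",p); np.save(f"{n}0.npy",d)
    c=camera_params(n); print(n,c["intrinsics"],c["k1"],np.round(c["world_to_cam"],3).tolist(), (d>0).mean())
print(arm.state())
E
```

```text
pics
scene [[352.00678985   0.         262.69435878]
 [  0.         352.00678985 190.67200455]
 [  0.           0.           1.        ]] -0.06862462774966051 [[0.572, -0.82, -0.015, -555.974], [-0.604, -0.409, -0.685, 156.489], [0.555, 0.401, -0.729, 871.921], [0.0, 0.0, 0.0, 1.0]] 0.9958546956380209
top [[456.89595972   0.         262.80465265]
 [  0.         456.89595972 196.56595561]
 [  0.           0.           1.        ]] -0.18537730248633444 [[0.008, -1.0, -0.009, -373.497], [-0.999, -0.008, -0.051, 451.72], [0.051, 0.009, -0.999, 1459.292], [0.0, 0.0, 0.0, 1.0]] 0.9959259033203125
{'clock': 0.1, 'joint_pos': array([ 1.34903821e+00,  2.60632002e-01, -1.39220939e-01,  1.17268397e+00,
       -1.09797394e-06,  1.57076774e+00]), 'qvel': array([-7.82505337e-04, -3.33124240e-05,  3.16284596e-03,  4.11932527e-04,
       -1.25444871e-03, -2.53618144e-07]), 'effort': array([ 7.84634321e-04, -4.06509769e+01,  2.54527992e+01,  1.00979416e-02,
        1.69869090e-04,  1.34980598e-05]), 'position': array([115.3297723 , 511.51519427, 201.84822993]), 'eef_rot': array([-9.57662632e-05,  1.10637759e-01,  9.93860417e-01, -8.65006756e-04]), 'ft_force': array([ 0.0423377 , -0.35216036, -0.4765973 ]), 'torque': array([ 0.0341391 , -0.02836675,  0.04245208]), 'grasp_force': 0.0, 'opening': 0.9999407666094902}
```

View pics/scene0.png

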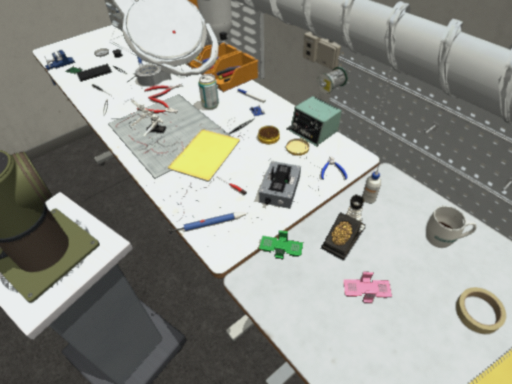

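View pics/top0.png

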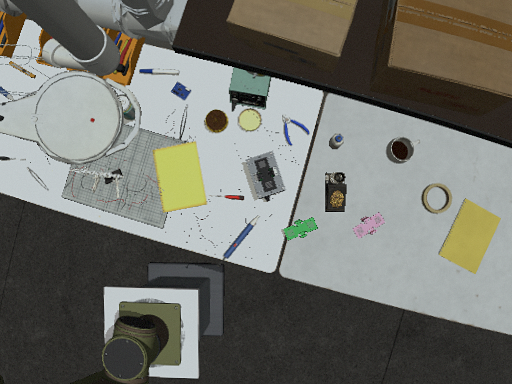

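The scene picture shows the black cover on the grey case at about (280,183), with green and pink look-alikes at (281,245) and (368,287) and a yellow notebook at (205,155). In the top picture the case is at (264,176). There are two yellow pads there, at (180,175) and (470,235). I'll measure all of these and take a close crop.

```bash
cat > h.py <<'E'
import cv2,numpy as np
from station import arm,snapshot,camera_params
def ray(n,uv):
    c=camera_params(n);u=cv2.undistortPoints(np.array(uv,float).reshape(-1,1,2),np.array(c["intrinsics"]),np.array([c["k1"],0,0,0.]))[:,0]
    T=np.array(c["world_to_cam"]);R,t=T[:3,:3],T[:3,3]
    return -R.T@t, np.c_[u,np.ones(len(u))]@R      # camera centre, directions (unit optical depth)
def plane(n,uv,z):
    o,d=ray(n,uv);return o+d*((z-o[2])/d[:,2])[:,None]
def cloud(n,depth,mask):
    v,u=np.nonzero(mask&(depth>0));o,d=ray(n,np.c_[u,v]);return o+d*depth[v,u][:,None],np.c_[u,v]
E
python3 - <<'E'
from h import *
p=cv2.imread("pics/top0.png");d=np.load("top0.npy")
hsv=cv2.cvtColor(p,cv2.COLOR_BGR2HSV)
m=cv2.inRange(hsv,(22,90,120),(35,255,255))
cs,_=cv2.findContours(m,cv2.RETR_EXTERNAL,cv2.CHAIN_APPROX_NONE)
for c in cs:
    if cv2.contourArea(c)<600: continue
    w=plane("top",c[:,0]+0.0,7); r=cv2.minAreaRect(w[:,:2].astype(np.float32))
    mk=np.zeros(m.shape,np.uint8);cv2.drawContours(mk,[c],-1,1,-1);P,_=cloud("top",d,cv2.erode(mk,np.ones((5,5)))>0)
    print("yellow",c[:,0].mean(0),r,np.median(P[:,2]))
# case region heights
mk=np.zeros(m.shape,bool);mk[145:210,235:295]=1
P,uv=cloud("top",d,mk)
for lo,hi in((35,50),(50,60),(60,90)):
    s=(P[:,2]>lo)&(P[:,2]<hi);print(lo,s.sum(),P[s].mean(0),cv2.minAreaRect(P[s][:,:2].astype(np.float32)))
a=cv2.resize(p[145:210,230:300],None,fx=8,fy=8,interpolation=cv2.INTER_CUBIC)
s=cv2.imread("pics/scene0.png");b=cv2.resize(s[155:212,250:310],None,fx=4,fy=4,interpolation=cv2.INTER_CUBIC)
o=np.zeros((520,800,3),np.uint8);o[:,:560]=a;o[:228,560:800]=b;cv2.imwrite("pics/crop0.png",o)
E
```

```text
yellow [468.97340426 235.9893617 ] ((329.0901794433594, -1062.9510498046875), (148.49502563476562, 208.7825469970703), 62.73015213012695) 8.356887717803033
yellow [178.92822967 176.81818182] ((518.9954833984375, -95.06952667236328), (211.31568908691406, 146.3059539794922), 11.275447845458984) 8.538342517038814
35 897 [ 522.5988402  -376.56788162   45.65654612] ((523.8953857421875, -375.655517578125), (130.05276489257812, 89.53311157226562), 18.5541934967041)
50 217 [ 526.36400611 -374.58235485   52.09852229] ((523.3200073242188, -374.8254699707031), (124.12674713134766, 85.54495239257812), 19.848936080932617)
60 31 [ 522.46489545 -373.95070997   73.69864815] ((523.016357421875, -375.89263916015625), (22.355140686035156, 52.680641174316406), 18.094558715820312)
```

View pics/crop0.png

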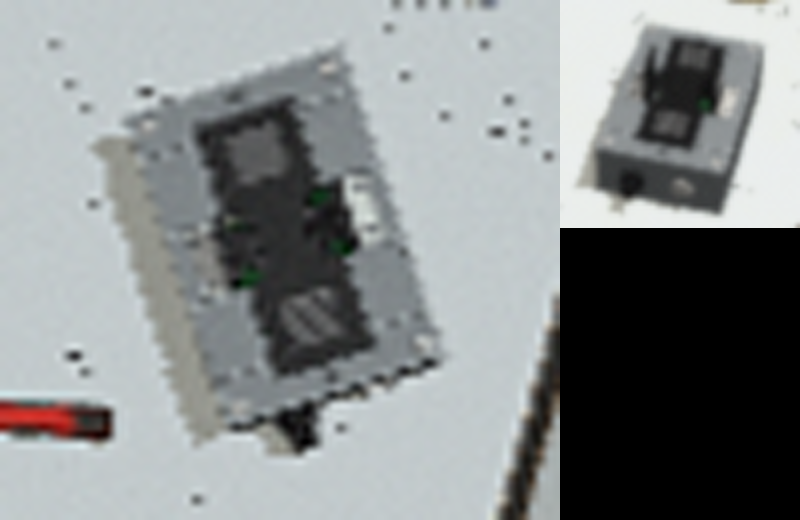

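The crop shows the black cover on the grey case, its two tabs at crop (240,255) and (335,220), with steel keepers outside them. 

- **Cover candidates:** black at top (264,176), green at (300,229), pink at (369,224). I choose the black one.
- **Notebook candidates:** (180,175), and (470,235), which is 1.1 m away and out of reach. I choose (180,175).

The sizes check out: deck 130x90 at z 45, tab tops at 73, notebook 211x146.

```bash
cat >> h.py <<'E'
from scipy.spatial.transform import Rotation as Rn
def Rot(q): return Rn.from_quat(np.roll(q,-1))
def down(az): # tool z down, tool y at azimuth az (deg)
    a=np.radians(az);y=np.array([np.cos(a),np.sin(a),0]);z=np.array([0,0,-1.]);return Rn.from_matrix(np.c_[np.cross(y,z),y,z])
def rows(p1,az,n,p0=None,R0=None):
    s=arm.state();p0=s["position"] if p0 is None else p0;R=Rot(s["eef_rot"]) if R0 is None else R0
    rv=(R.inv()*down(az)).as_rotvec()/n;st=(np.array(p1)-p0)/n;out=[]
    for i in range(n):
        out.append(" ".join(f"{v:.2f}" for v in np.r_[R.inv().apply(st)/10,np.degrees(rv)]));R=R*Rn.from_rotvec(rv)
    for i in range(0,n,5):print("; ".join(out[i:i+5]))
E
python3 - <<'E'
from h import *
d=np.load("scene0.npy");mk=np.zeros(d.shape,bool);mk[150:215,245:315]=1
P,_=cloud("scene",d,mk)
for lo,hi in((40,49),(58,90)):
    s=(P[:,2]>lo)&(P[:,2]<hi)&(np.hypot(P[:,0]-523,P[:,1]+376)<90);print(lo,s.sum(),P[s].mean(0),np.percentile(P[s][:,2],[5,50,95]),cv2.minAreaRect(P[s][:,:2].astype(np.float32)))
t=np.load("top0.npy");P,uv=cloud("top",t,np.ones(t.shape,bool));r=np.hypot(P[:,0],P[:,1])
s=(P[:,2]>100)&(uv[:,1]<200)&(P[:,1]<450)&(r<800)
i=np.argsort(r[s])[:400:40];print(np.c_[P[s][i],r[s][i]].round())
s2=(np.hypot(P[:,0]-519,P[:,1]+95)<250)&(P[:,2]>60);i=np.argsort(np.hypot(P[s2][:,0]-519,P[s2][:,1]+95))[::60][:12];print(P[s2][i].round())
rows((523,-376,150),-71.6,20)
E
```

```text
40 740 [ 510.4954437  -380.51025193   46.00441122] [42.97434462 46.11154992 48.5428767 ] ((519.3204345703125, -375.0679931640625), (132.22402954101562, 90.39027404785156), 19.004396438598633)
58 51 [ 517.54022789 -377.53708109   69.89814168] [59.98899776 72.73537918 75.91012837] ((519.5869750976562, -375.71209716796875), (25.004159927368164, 52.37693405151367), 16.65571403503418)
[[531. 115. 262. 543.]
 [526. 154. 281. 548.]
 [540. 111. 281. 551.]
 [541. 113. 288. 553.]
 [544. 112. 292. 555.]
 [552.  79. 252. 557.]
 [554.  77. 256. 559.]
 [536. 165. 310. 561.]
 [556.  86. 279. 563.]
 [555. 100. 287. 564.]]
[[590.   8. 222.]
 [621.  -8. 222.]
 [625.  -4. 217.]
 [642. -18. 219.]
 [567.  51. 240.]
 [600.  41. 247.]
 [615.  34. 255.]
 [589.  52. 264.]
 [607.  46. 270.]
 [580.  62. 268.]
 [613.  48. 271.]
 [638.  31. 266.]]
-2.96 -3.88 0.27 -0.00 0.01 7.44; -3.44 -3.46 0.27 -0.00 0.01 7.44; -3.86 -2.99 0.27 -0.00 0.01 7.44; -4.22 -2.46 0.26 -0.00 0.01 7.44; -4.50 -1.90 0.26 -0.00 0.01 7.44
-4.71 -1.30 0.26 -0.00 0.01 7.44; -4.84 -0.68 0.26 -0.00 0.01 7.44; -4.88 -0.04 0.26 -0.00 0.01 7.44; -4.85 0.59 0.26 -0.00 0.01 7.44; -4.73 1.21 0.26 -0.00 0.01 7.44
-4.53 1.82 0.26 -0.00 0.01 7.44; -4.26 2.39 0.26 -0.00 0.01 7.44; -3.91 2.92 0.26 -0.00 0.01 7.44; -3.50 3.40 0.26 -0.00 0.01 7.44; -3.03 3.83 0.26 -0.00 0.01 7.44
-2.51 4.19 0.26 -0.00 0.01 7.44; -1.95 4.48 0.26 -0.00 0.01 7.44; -1.35 4.69 0.26 -0.00 0.01 7.44; -0.73 4.83 0.26 -0.00 0.01 7.44; -0.10 4.88 0.26 -0.00 0.01 7.44
```

arm_command(
  series="-2.96 -3.88 0.27 0 0 7.44; -3.44 -3.46 0.27 0 0 7.44; -3.86 -2.99 0.27 0 0 7.44; -4.22 -2.46 0.26 0 0 7.44; -4.50 -1.90 0.26 0 0 7.44",
  fingers=1,
  force=20,
)

```text
clock: 0.72
position: [217.6, 288.7, 189.0]
eef_rot: [0.0, 0.424, 0.906, -0.0]
ft_force: [0.5, 0.4, 0.3]
opening: 0.999
grasp_force: 0.0
```

arm_command(
  series="-4.71 -1.30 0.26 0 0 7.44; -4.84 -0.68 0.26 0 0 7.44; -4.88 -0.04 0.26 0 0 7.44; -4.85 0.59 0.26 0 0 7.44; -4.73 1.21 0.26 0 0 7.44",
)

```text
clock: 1.35
position: [319.6, 66.9, 176.2]
eef_rot: [0.0, 0.691, 0.723, 0.0]
ft_force: [0.8, 0.1, -0.8]
opening: 0.997
grasp_force: 0.0
```

arm_command(
  series="-4.53 1.82 0.26 0 0 7.44; -4.26 2.39 0.26 0 0 7.44; -3.91 2.92 0.26 0 0 7.44; -3.50 3.40 0.26 0 0 7.44; -3.03 3.83 0.26 0 0 7.44",
)

```text
clock: 1.98
position: [421.8, -154.8, 162.9]
eef_rot: [-0.0, 0.885, 0.465, -0.0]
ft_force: [0.8, -0.1, 0.4]
opening: 0.997
grasp_force: 0.0
```

arm_command(
  series="-2.51 4.19 0.26 0 0 7.44; -1.95 4.48 0.26 0 0 7.44; -1.35 4.69 0.26 0 0 7.44; -0.73 4.83 0.26 0 0 7.44; -0.10 4.88 0.26 0 0 7.44",
)

```text
clock: 2.6
position: [524.1, -376.3, 149.6]
eef_rot: [-0.0, 0.987, 0.158, -0.0]
ft_force: [-0.1, 0.4, 1.2]
opening: 0.995
grasp_force: 0.0
```

arm_command(
  series="0 0 0 0 0 0; 0 0 0 0 0 0",
)

```text
clock: 2.85
position: [523.1, -374.3, 149.4]
eef_rot: [-0.001, 0.987, 0.161, -0.001]
ft_force: [-0.6, 0.4, 0.4]
opening: 0.998
grasp_force: 0.0
```

Run:
```python
from h import *
s=arm.state();print(s);R=Rot(s["eef_rot"]).as_matrix();print(np.degrees(np.arctan2(R[1,1],R[0,1])))
rows((521.7,-375.7,120),-71.6,1)
p,d=snapshot("scene");cv2.imwrite("pics/s1.png",cv2.resize(p[80:220,200:360],None,fx=4,fy=4,interpolation=cv2.INTER_CUBIC))
```

```text
{'clock': 2.85, 'joint_pos': array([-6.21306364e-01,  4.89378773e-01,  7.62850518e-02,  1.16016121e+00,
        2.71516461e-04,  2.19716979e+00]), 'qvel': array([ 1.58398132e-02, -2.38342934e-02, -1.78943440e-02,  5.68662884e-05,
       -2.93458731e-04,  1.39958242e-03]), 'effort': array([-6.05493654e-01, -5.21290576e+01,  2.56994659e+01, -1.41159352e-01,
       -3.31069005e-02,  1.82663989e-03]), 'position': array([ 523.05253609, -374.3278588 ,  149.41977872]), 'eef_rot': array([-9.63280613e-04,  9.86977100e-01,  1.60856070e-01, -7.75694804e-04]), 'ft_force': array([-0.56964909,  0.41300371,  0.43752781]), 'torque': array([-0.03042471,  0.01319207,  0.01441578]), 'grasp_force': 0.0, 'opening': 0.9979679112783973}
-71.48688280289774
-0.17 0.09 2.94 -0.12 0.07 0.11
```

View pics/s1.png

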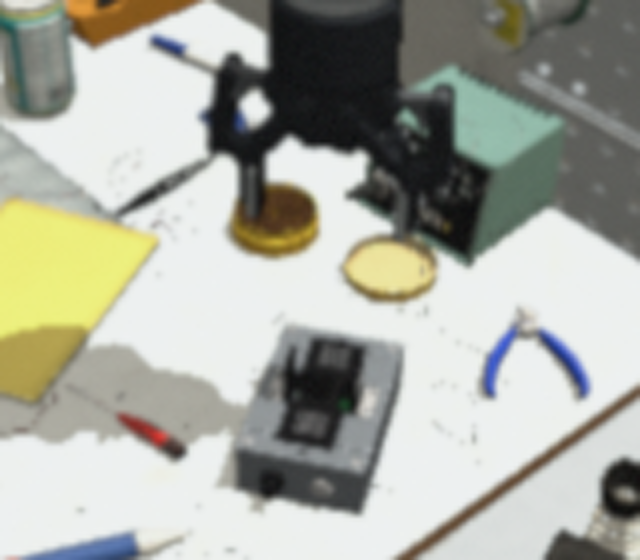

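The gripper stands straight above the case, its fingers either side of the tab line (crop x 255 to 400), and nothing is in the way of going down.

arm_command(
  series="-0.17 0.09 2.9 0 0 0; 0 0 2.5 0 0 0; 0 0 2.0 0 0 0; 0 0 1.0 0 0 0; 0 0 0 0 0 0",
  fingers=0.75,
)

```text
clock: 3.52
position: [522.0, -375.3, 66.2]
eef_rot: [-0.0, 0.987, 0.161, -0.0]
ft_force: [0.6, -1.3, 0.9]
opening: 0.748
grasp_force: 0.0
```

Run:
```python
from h import *
s=arm.state();print(s["position"],s["opening"],s["ft_force"])
p,d=snapshot("scene");cv2.imwrite("pics/s2.png",cv2.resize(p[110:215,230:330],None,fx=5.5,fy=5.5,interpolation=cv2.INTER_CUBIC))
rows((521.7,-375.7,49),-71.6,1)
```

```text
[ 521.99311871 -375.33383888   66.18766505] 0.7483909254734261 [ 0.61936394 -1.30657587  0.90038916]
-0.08 -0.05 1.79 0.01 -0.01 0.13
```

View pics/s2.png

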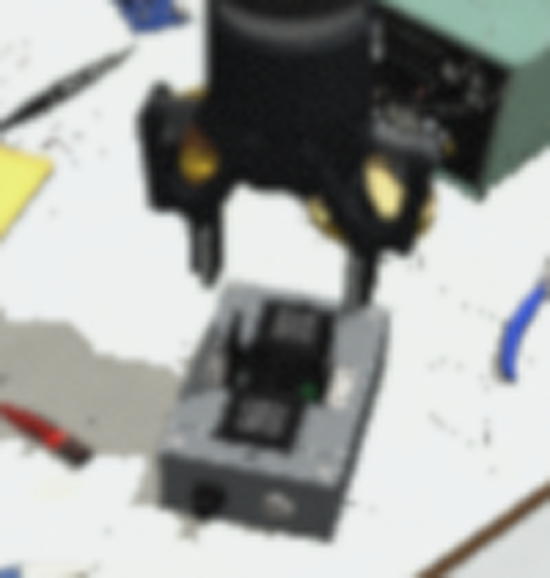

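The fingers straddle the tabs, with tips at about crop (207,282) and (358,305). They look a bit higher than I expected, so I'll measure them from depth.

Run:
```python
from h import *
p,d=snapshot("scene");c=np.array([521.7,-375.7]);a=np.radians(18.4);M=np.array([[np.cos(a),np.sin(a)],[-np.sin(a),np.cos(a)]])
P,uv=cloud("scene",d,np.ones(d.shape,bool));L=np.c_[(P[:,:2]-c)@M.T,P[:,2]]
for sgn in(1,-1):
    s=(abs(L[:,0])<25)&(L[:,1]*sgn>22)&(L[:,1]*sgn<60)&(L[:,2]>55)&(L[:,2]<110)
    i=np.argsort(L[s][:,2]);print(np.c_[L[s],uv[s]][i].round()[:60:2])
```

```text
[[-13.  24.  57. 271. 176.]
 [ -5.  24.  58. 272. 174.]
 [ -4.  24.  61. 272. 173.]
 [-14.  24.  63. 271. 175.]
 [-13.  27.  65. 270. 174.]
 [ -6.  23.  67. 272. 172.]
 [-13.  27.  68. 270. 173.]
 [ 11.  25.  74. 273. 166.]
 [  3.  23.  74. 273. 168.]
 [-14.  24.  74. 271. 172.]
 [  5.  27.  75. 272. 167.]
 [  6.  24.  75. 273. 167.]
 [ -3.  27.  75. 271. 169.]
 [-13.  24.  77. 271. 171.]
 [  8.  33. 104. 270. 158.]
 [ -5.  32. 108. 269. 160.]
 [  6.  33. 109. 270. 157.]]
[[ -5. -25.  55. 289. 178.]
 [  6. -25.  57. 290. 175.]
 [-14. -24.  60. 288. 179.]
 [  5. -25.  65. 290. 173.]
 [ -8. -25.  66. 289. 176.]
 [ -4. -24.  69. 289. 174.]
 [  3. -25.  71. 290. 172.]
 [  5. -24.  73. 290. 171.]
 [  7. -24.  75. 290. 170.]
 [ -2. -23.  75. 289. 172.]
 [ -9. -32. 106. 292. 166.]
 [-11. -37. 109. 294. 166.]]
```

Run:
```python
from h import *
c=np.array([521.7,-375.7]);a=np.radians(18.4);M=np.array([[np.cos(a),np.sin(a)],[-np.sin(a),np.cos(a)]])
p,d=snapshot("scene");p2,d2=snapshot("top");print(arm.state()["position"])
P,uv=cloud("scene",d,np.ones(d.shape,bool));L=np.c_[(P[:,:2]-c)@M.T,P[:,2]]
for w in((262,272,148,164),(290,302,150,167)):
    s=(uv[:,0]>=w[0])&(uv[:,0]<w[1])&(uv[:,1]>=w[2])&(uv[:,1]<w[3])&(L[:,2]>78)&(L[:,2]<150);i=np.argsort(L[s][:,2]);print(np.c_[L[s],uv[s]][i].round()[:24:2])
# where TCP-consistent fingertips should project
cp=camera_params("scene");T=np.array(cp["world_to_cam"])
for z in(66,74,90,104):
  for y in(32,-32):
    w=np.r_[c+M.T@[0,y],z];q=cv2.projectPoints(w.reshape(1,3),cv2.Rodrigues(T[:3,:3])[0],T[:3,3],np.array(cp["intrinsics"]),np.array([cp["k1"],0,0,0.]))[0].ravel();print(z,y,q.round(1))
```

```text
[ 523.26283553 -376.71605941   67.49697402]
[[  4.  32. 104. 270. 159.]
 [  6.  32. 106. 270. 158.]
 [-10.  33. 108. 268. 161.]
 [ -7.  32. 109. 269. 160.]
 [ -4.  32. 111. 269. 159.]
 [-11.  36. 112. 267. 160.]
 [ -4.  41. 112. 266. 158.]
 [ -9.  36. 114. 267. 159.]
 [ -6.  46. 116. 264. 157.]
 [-12.  33. 117. 268. 159.]
 [ -4.  32. 118. 269. 157.]
 [ -7.  40. 118. 266. 157.]]
[[ -4. -38. 106. 295. 165.]
 [-12. -35. 109. 293. 166.]
 [-10. -37. 111. 294. 165.]
 [ -7. -42. 113. 296. 164.]
 [ -7. -44. 114. 297. 164.]
 [ -4. -43. 115. 297. 163.]
 [ -8. -34. 116. 293. 163.]
 [ -9. -36. 117. 294. 163.]
 [ -4. -46. 119. 298. 162.]
 [ -8. -39. 121. 295. 162.]
 [-11. -37. 122. 294. 162.]
 [ -8. -41. 124. 296. 161.]]
66 32 [269.6 170.2]
66 -32 [292.2 174.6]
74 32 [269.6 168.1]
74 -32 [292.4 172.4]
90 32 [269.6 163.7]
90 -32 [292.6 168.1]
104 32 [269.6 159.9]
104 -32 [292.9 164.2]
```

Depth puts the fingertips at z≈106, while the reported TCP is at 67, so there is about 30 mm unexplained. Going down to TCP≈48 is safe either way, so I'll do that and measure again.

arm_command(
  series="0 0 0.6 0 0 0; 0 0 0.6 0 0 0; 0 0 0.6 0 0 0; 0 0 0 0 0 0",
)

```text
clock: 4.22
position: [521.9, -375.9, 47.3]
eef_rot: [-0.001, 0.987, 0.161, -0.001]
ft_force: [-0.7, -0.5, -0.3]
opening: 0.749
grasp_force: 0.0
```

```bash
cat >> h.py <<'E'
C0=np.array([521.7,-375.7]);_a=np.radians(18.4);M=np.array([[np.cos(_a),np.sin(_a)],[-np.sin(_a),np.cos(_a)]])
def avg(n=8):
    st=[]
    for _ in range(n): st.append(arm.state()); snapshot("top")
    return np.mean([s["position"] for s in st],0),np.mean([s["ft_force"] for s in st],0)
E
python3 - <<'E'
from h import *
st=[arm.state()]
p,d=snapshot("scene");st.append(arm.state());p2,d2=snapshot("top");st.append(arm.state())
for s in st: print(s["position"],s["ft_force"],s["opening"])
P,uv=cloud("scene",d,np.ones(d.shape,bool));L=np.c_[(P[:,:2]-C0)@M.T,P[:,2]]
for sgn in(1,-1):
    s=(abs(L[:,0])<25)&(L[:,1]*sgn>28)&(L[:,1]*sgn<55)&(L[:,2]>55)&(L[:,2]<130);i=np.argsort(L[s][:,2]);print(np.c_[L[s],uv[s]][i].round()[:10])
cv2.imwrite("pics/s3.png",np.hstack([cv2.resize(p[140:200,255:315],(400,400),interpolation=0),cv2.resize(p2[145:205,235:295],(400,400),interpolation=0)]))
E
```

```text
[ 521.89073991 -375.94743973   47.31949076] [-0.70931224 -0.46384863 -0.25683101] 0.7493888830677256
[ 522.19105129 -376.14531011   47.74660047] [-0.78496624  0.45824644  0.1378353 ] 0.7493150771656922
[ 522.47603338 -376.292186     48.08270533] [-0.32768922 -0.1292223   0.09074828] 0.7453553705894571
[[ -3.  33.  84. 269. 166.]
 [-11.  39.  86. 266. 167.]
 [-10.  36.  86. 267. 167.]
 [  6.  32.  87. 270. 163.]
 [ -8.  37.  87. 267. 166.]
 [ -4.  32.  89. 269. 165.]
 [  7.  33.  90. 270. 162.]
 [-11.  39.  90. 266. 166.]
 [-14.  32.  90. 268. 167.]
 [ -2.  33.  91. 269. 164.]]
[[ -8. -38.  85. 294. 172.]
 [-11. -33.  86. 292. 172.]
 [-11. -36.  87. 293. 172.]
 [-10. -35.  90. 293. 171.]
 [ -6. -42.  91. 296. 170.]
 [-13. -33.  91. 292. 171.]
 [-11. -38.  91. 294. 171.]
 [ -7. -32.  93. 292. 169.]
 [ -9. -40.  93. 295. 170.]
 [-11. -38.  94. 294. 170.]]
```

View pics/s3.png

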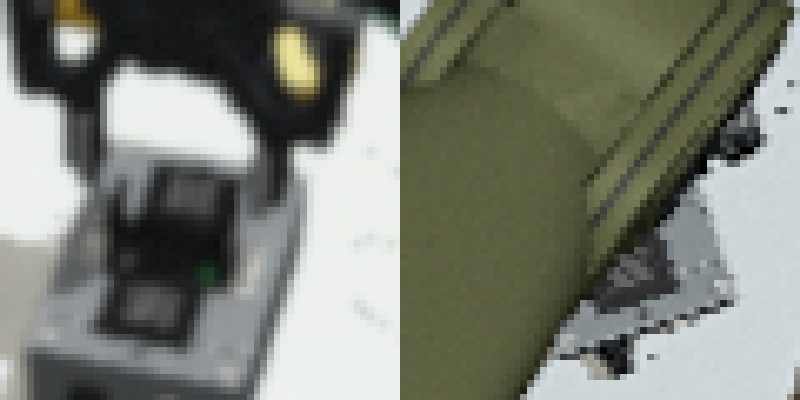

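The left half shows the tips at crop (80,185) and (265,200), still above the tabs. Depth gives them z≈85, so I trust the camera and go down in steps, watching the force.

arm_command(
  series="0 0 0.5 0 0 0; 0 0 0.5 0 0 0; 0 0 0.4 0 0 0; 0 0 0 0 0 0",
  fingers=0.7,
)

```text
clock: 4.82
position: [522.2, -376.1, 33.7]
eef_rot: [-0.0, 0.987, 0.161, -0.0]
ft_force: [-1.5, -0.4, 0.1]
opening: 0.697
grasp_force: 0.0
```

Run:
```python
from h import *
s=arm.state();print(s["position"],s["ft_force"],s["opening"])
p,d=snapshot("scene")
P,uv=cloud("scene",d,np.ones(d.shape,bool));L=np.c_[(P[:,:2]-C0)@M.T,P[:,2]]
for sgn in(1,-1):
    s=(abs(L[:,0])<25)&(L[:,1]*sgn>28.5)&(L[:,1]*sgn<55)&(L[:,2]>50)&(L[:,2]<130);i=np.argsort(L[s][:,2]);print(np.c_[L[s],uv[s]][i].round()[:8])
cv2.imwrite("pics/s4.png",cv2.resize(p[140:200,255:315],(600,600),interpolation=cv2.INTER_CUBIC))
```

```text
[ 522.18571495 -376.08397395   33.71817041] [-1.45475463 -0.43867963  0.07386061] 0.6972334167790857
[[  9.  31.  70. 271. 167.]
 [ -2.  30.  73. 270. 169.]
 [-12.  36.  73. 267. 171.]
 [-12.  30.  74. 269. 171.]
 [ -0.  31.  75. 270. 168.]
 [-10.  36.  75. 267. 170.]
 [  8.  30.  75. 271. 166.]
 [-14.  32.  76. 268. 171.]]
[[ -9. -36.  70. 293. 176.]
 [-12. -34.  72. 292. 176.]
 [ -5. -38.  75. 294. 174.]
 [-11. -31.  75. 291. 175.]
 [-11. -33.  75. 292. 175.]
 [-10. -36.  75. 293. 175.]
 [ -9. -33.  76. 292. 174.]
 [ -7. -41.  77. 295. 174.]]
```

View pics/s4.png

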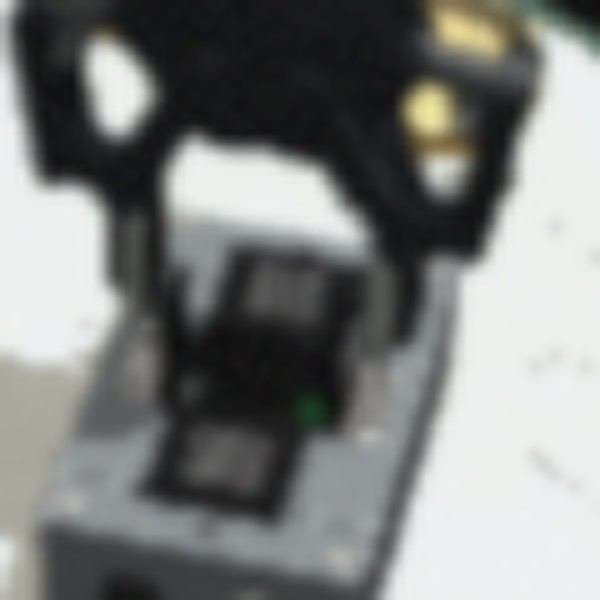

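The tips are now level with the tab tops, outside them with clearance on both sides (crop (125,285) and (395,340)). TCP reads 33.7, below the deck, with no contact, so the real tips are about 37 mm above the reported TCP. I'll go down 14 mm more.

arm_command(
  series="0 0 0.5 0 0 0; 0 0 0.5 0 0 0; 0 0 0.4 0 0 0; 0 0 0 0 0 0",
)

```text
clock: 5.38
position: [522.1, -376.1, 19.7]
eef_rot: [-0.0, 0.987, 0.161, -0.0]
ft_force: [0.3, -0.2, 0.9]
opening: 0.702
grasp_force: 0.0
```

Run:
```python
from h import *
s=arm.state();print(s["position"],s["ft_force"],s["opening"])
p,d=snapshot("scene")
P,uv=cloud("scene",d,np.ones(d.shape,bool));L=np.c_[(P[:,:2]-C0)@M.T,P[:,2]]
for sgn in(1,-1):
    s=(abs(L[:,0])<25)&(L[:,1]*sgn>28.5)&(L[:,1]*sgn<55)&(L[:,2]>50)&(L[:,2]<130);i=np.argsort(L[s][:,2]);print(np.c_[L[s],uv[s]][i].round()[:6]); 
    s&=(L[:,2]>65)&(abs(L[:,1])<36); print("inner",np.percentile(abs(L[s][:,1]),[5,20,50]), s.sum())
    t=(abs(L[:,0])<11)&(L[:,1]*sgn>18)&(L[:,1]*sgn<28.5)&(L[:,2]>60)&(L[:,2]<78);print("tab",np.percentile(abs(L[t][:,1]),[5,50,95]),t.sum())
```

```text
[ 522.12900871 -376.07534823   19.70383793] [ 0.30006074 -0.21124749  0.88262044] 0.701525131383078
[[-11.  33.  58. 268. 175.]
 [-13.  30.  60. 269. 175.]
 [ -9.  31.  60. 269. 174.]
 [-13.  36.  62. 267. 174.]
 [ -9.  37.  62. 267. 173.]
 [ -6.  40.  63. 266. 172.]]
inner [29.46263019 30.33670727 31.71188198] 60
tab [22.618078   23.93971951 26.61953717] 15
[[ -8. -36.  57. 293. 179.]
 [-11. -34.  60. 292. 179.]
 [ -6. -39.  60. 294. 178.]
 [ -7. -36.  61. 293. 178.]
 [ -9. -31.  61. 291. 178.]
 [-13. -32.  62. 291. 179.]]
inner [29.77617102 30.51446718 32.9184857 ] 67
tab [19.80882231 23.08861295 25.03646306] 18
```

arm_command(
  series="0 0 0 0 0 0; 0 0 0 0 0 0; 0 0 0 0 0 0",
  fingers=0.62,
  force=20,
)

```text
clock: 5.8
position: [522.4, -375.9, 20.4]
eef_rot: [-0.0, 0.987, 0.161, -0.0]
ft_force: [-0.3, 2.1, 0.9]
opening: 0.618
grasp_force: 1.1
```

arm_command(
  series="0 0 0 0 0 0; 0 0 0 0 0 0",
  fingers=0.605,
)

```text
clock: 6.05
position: [522.4, -375.7, 20.4]
eef_rot: [-0.001, 0.987, 0.161, -0.0]
ft_force: [-1.5, 4.3, 4.2]
opening: 0.604
grasp_force: 3.5
```

arm_command(
  series="0 0 0 0 0 0; 0 0 0 0 0 0",
  fingers=0.595,
)

```text
clock: 6.3
position: [522.5, -376.0, 20.6]
eef_rot: [-0.0, 0.987, 0.161, 0.0]
ft_force: [-2.4, 5.1, 5.7]
opening: 0.593
grasp_force: 6.3
```

The ft force is +5.6 N along the case's +y, so the +y finger loads first, and +5.7 N upwards. I'll shift the tool 0.7 mm along case +y (tool -y) and raise it slightly.

arm_command(
  series="0 -0.07 -0.05 0 0 0; 0 0 0 0 0 0",
)

```text
clock: 6.55
position: [522.4, -375.8, 20.6]
eef_rot: [0.0, 0.987, 0.161, 0.0]
ft_force: [0.2, 3.1, 2.2]
opening: 0.596
grasp_force: 6.6
```

arm_command(
  series="0 0 0 0 0 0",
)

```text
clock: 6.68
position: [522.4, -375.8, 20.6]
eef_rot: [0.0, 0.987, 0.161, 0.0]
ft_force: [-1.0, 3.1, 1.3]
opening: 0.595
grasp_force: 6.6
```

arm_command(
  series="0 -0.06 -0.02 0 0 0; 0 0 0 0 0 0",
  fingers=0.588,
)

```text
clock: 6.92
position: [522.3, -375.6, 20.8]
eef_rot: [0.0, 0.987, 0.161, 0.0]
ft_force: [0.6, 1.1, -0.8]
opening: 0.589
grasp_force: 7.7
```

arm_command(
  series="0 0 0 0 0 0",
)

```text
clock: 7.05
position: [522.3, -375.5, 20.8]
eef_rot: [0.0, 0.987, 0.161, 0.0]
ft_force: [0.5, 0.7, -1.8]
opening: 0.595
grasp_force: 7.7
```

Balanced. I'll squeeze on in steps, raising slightly to follow the pads' swing.

arm_command(
  series="0 0 -0.02 0 0 0; 0 0 0 0 0 0",
  fingers=0.57,
)

```text
clock: 7.3
position: [522.1, -375.4, 21.1]
eef_rot: [0.0, 0.987, 0.161, -0.0]
ft_force: [-0.7, 0.2, -1.0]
opening: 0.573
grasp_force: 10.8
```

arm_command(
  series="0 -0.02 -0.02 0 0 0; 0 0 0 0 0 0",
  fingers=0.555,
)

```text
clock: 7.55
position: [522.0, -375.1, 21.4]
eef_rot: [0.0, 0.987, 0.161, -0.0]
ft_force: [0.7, 0.4, -1.9]
opening: 0.556
grasp_force: 13.3
```

arm_command(
  series="0 0 0 0 0 0; 0 0 0 0 0 0",
  fingers=0.54,
)

```text
clock: 7.8
position: [522.1, -375.1, 21.6]
eef_rot: [0.0, 0.987, 0.161, 0.0]
ft_force: [-0.4, -0.0, -0.2]
opening: 0.543
grasp_force: 15.9
```

arm_command(
  series="0 0 -0.01 0 0 0; 0 0 0 0 0 0",
  fingers=0.53,
)

```text
clock: 8.05
position: [522.1, -375.1, 21.7]
eef_rot: [0.0, 0.987, 0.161, 0.0]
ft_force: [-1.0, -0.4, 0.0]
opening: 0.534
grasp_force: 17.7
```

arm_command(
  series="0 0 -0.01 0 0 0; 0 0 0 0 0 0",
  fingers=0.523,
)

```text
clock: 8.3
position: [522.1, -375.1, 21.8]
eef_rot: [0.0, 0.987, 0.161, 0.0]
ft_force: [-1.2, -0.6, 1.0]
opening: 0.524
grasp_force: 18.9
```

arm_command(
  series="0 0 -0.05 0 0 0; 0 0 -0.05 0 0 0; 0 0 0 0 0 0",
)

```text
clock: 8.68
position: [522.0, -374.7, 22.3]
eef_rot: [-0.0, 0.987, 0.161, -0.0]
ft_force: [-0.4, 0.1, -2.0]
opening: 0.526
grasp_force: 18.8
```

arm_command(
  series="0 0 -0.05 0 0 0; 0 0 -0.05 0 0 0; 0 0 0 0 0 0",
)

```text
clock: 9.05
position: [522.1, -375.0, 23.7]
eef_rot: [0.0, 0.987, 0.161, 0.0]
ft_force: [-0.3, -0.0, -1.9]
opening: 0.526
grasp_force: 18.8
```

arm_command(
  series="0 0 -0.05 0 0 0; 0 0 -0.05 0 0 0; 0 0 0 0 0 0",
)

```text
clock: 9.43
position: [522.1, -375.0, 24.7]
eef_rot: [0.0, 0.987, 0.161, 0.0]
ft_force: [0.2, 1.3, -1.3]
opening: 0.522
grasp_force: 18.8
```

Free of the latch: only the cover's weight is felt. Lifting on.

arm_command(
  series="0 0 -0.15 0 0 0; 0 0 -0.2 0 0 0; 0 0 -0.3 0 0 0; 0 0 -0.3 0 0 0; 0 0 -0.3 0 0 0",
)

```text
clock: 10.05
position: [522.1, -375.0, 37.4]
eef_rot: [0.0, 0.987, 0.161, 0.0]
ft_force: [-0.1, 0.2, -1.6]
opening: 0.529
grasp_force: 18.8
```

arm_command(
  series="0 0 -0.4 0 0 0; 0 0 -0.6 0 0 0; 0 0 -0.8 0 0 0; 0 0 -0.8 0 0 0; 0 0 -0.8 0 0 0",
)

```text
clock: 10.68
position: [522.2, -375.0, 71.9]
eef_rot: [0.0, 0.987, 0.161, 0.0]
ft_force: [0.4, -0.4, -1.4]
opening: 0.522
grasp_force: 18.8
```

arm_command(
  series="0 0 -1 0 0 0; 0 0 -1 0 0 0; 0 0 -0.6 0 0 0; 0 0 0 0 0 0",
)

```text
clock: 11.18
position: [522.5, -375.2, 97.8]
eef_rot: [0.0, 0.987, 0.161, 0.0]
ft_force: [0.1, -0.3, -1.0]
opening: 0.527
grasp_force: 18.8
```

Run:
```python
from h import *
p,d=snapshot("scene");cv2.imwrite("pics/s5.png",cv2.resize(p[90:210,200:330],None,fx=4.5,fy=4.5,interpolation=cv2.INTER_CUBIC))
s=arm.state();print(s)
P,uv=cloud("scene",d,np.ones(d.shape,bool));L=np.c_[(P[:,:2]-C0)@M.T,P[:,2]]
t=(abs(abs(L[:,0])-35)<12)&(abs(L[:,1])<16)&(L[:,2]>60)
for sg in(1,-1):
    k=t&(L[:,0]*sg>0);print(k.sum(),np.median(L[k][:,2]))
```

```text
{'clock': 11.225, 'joint_pos': array([-6.22799997e-01,  5.15835523e-01, -1.83516134e-02,  1.03623559e+00,
       -1.19057290e-05,  2.19601956e+00]), 'qvel': array([-1.55598306e-03,  8.24933242e-03, -1.38680672e-02, -1.21546700e-03,
       -3.97583994e-06, -1.15026136e-03]), 'effort': array([-1.52401717e-04, -5.49062312e+01,  2.52247864e+01,  5.19673806e-03,
       -2.13445317e-03, -5.88205185e-04]), 'position': array([ 522.18738382, -375.01113801,   97.29004436]), 'eef_rot': array([1.36142509e-04, 9.87005415e-01, 1.60686887e-01, 1.28043975e-04]), 'ft_force': array([ 1.07238019, -0.10871634, -2.18967237]), 'torque': array([ 0.00845265, -0.01987128, -0.00447823]), 'grasp_force': 18.805418014526367, 'opening': 0.530825411356197}
56 126.02295042750961
1680 387.28251271873614
```

View pics/s5.png

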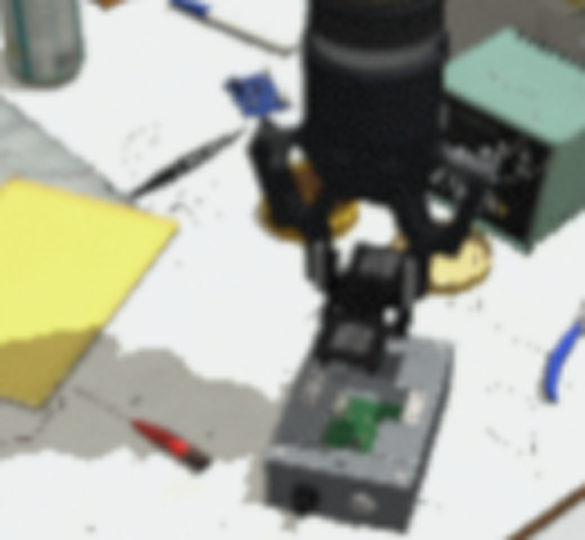

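The cover is clear of the case and level in the fingers (crop (365,300)), and the green board shows in the opening below. Next is the move to the notebook.

Run:
```python
from h import *
rows((495,-112,97.5),-71.6,10)
```

```text
0.58 -2.58 -0.00 0.00 -0.00 0.01; 0.58 -2.58 -0.00 0.00 -0.00 0.01; 0.58 -2.58 -0.00 0.00 -0.00 0.01; 0.58 -2.58 -0.00 0.00 -0.00 0.01; 0.57 -2.58 -0.00 0.00 -0.00 0.01
0.57 -2.58 -0.00 0.00 -0.00 0.01; 0.57 -2.58 -0.00 0.00 -0.00 0.01; 0.57 -2.58 -0.00 0.00 -0.00 0.01; 0.57 -2.58 -0.00 0.00 -0.00 0.01; 0.57 -2.58 -0.00 0.00 -0.00 0.01
```

arm_command(
  series="0.3 -1.3 0 0 0 0; 0.6 -2.6 0 0 0 0; 0.6 -2.6 0 0 0 0; 0.6 -2.6 0 0 0 0; 0.6 -2.6 0 0 0 0",
)

```text
clock: 11.85
position: [509.7, -253.4, 96.7]
eef_rot: [-0.001, 0.987, 0.161, -0.0]
ft_force: [0.3, 0.1, -1.5]
opening: 0.524
grasp_force: 18.8
```

arm_command(
  series="0.6 -2.6 0 0 0 0; 0.6 -2.6 0 0 0 0; 0.6 -2.6 0 0 0 0; 0.6 -2.6 0 0 0 0; 0.6 -2.6 0 0 0 0",
)

```text
clock: 12.48
position: [496.7, -120.9, 96.8]
eef_rot: [-0.0, 0.987, 0.161, -0.0]
ft_force: [0.0, 0.2, -1.3]
opening: 0.528
grasp_force: 18.8
```

arm_command(
  series="0.3 -1.3 0 0 0 0; 0 0 2 0 0 0; 0 0 2 0 0 0; 0 0 2 0 0 0; 0 0 1 0 0 0",
)

```text
clock: 13.1
position: [495.4, -109.1, 26.0]
eef_rot: [-0.0, 0.987, 0.161, -0.001]
ft_force: [-0.2, 0.1, -2.5]
opening: 0.53
grasp_force: 18.8
```

arm_command(
  series="0 0 0 0 0 0; 0 0 0 0 0 0",
)

```text
clock: 13.35
position: [497.1, -109.5, 27.7]
eef_rot: [0.0, 0.987, 0.161, 0.001]
ft_force: [0.4, -1.3, -0.8]
opening: 0.529
grasp_force: 18.8
```

Run:
```python
from h import *
s=arm.state();print(s["position"],s["ft_force"],s["grasp_force"],s["opening"])
p,d=snapshot("scene")
cv2.imwrite("pics/s6.png",cv2.resize(p[60:210,140:310],None,fx=3.5,fy=3.5,interpolation=cv2.INTER_CUBIC))
P,uv=cloud("scene",d,np.ones(d.shape,bool));c=s["position"][:2];L=np.c_[(P[:,:2]-c)@M.T,P[:,2]]
for sg in(1,-1):
    k=(abs(L[:,0]*sg-38)<10)&(abs(L[:,1])<14)&(L[:,2]>25)&(L[:,2]<90);print(k.sum(),np.median(L[k],0))
```

```text
[ 497.13594529 -109.53122019   27.71690731] [ 0.36669025 -1.28315587 -0.78441296] 18.812835216522217 0.5288351370240979
10 [36.63041929  9.95164266 56.13609166]
42 [-39.10921796  -0.73745122  56.42068131]
```

View pics/s6.png

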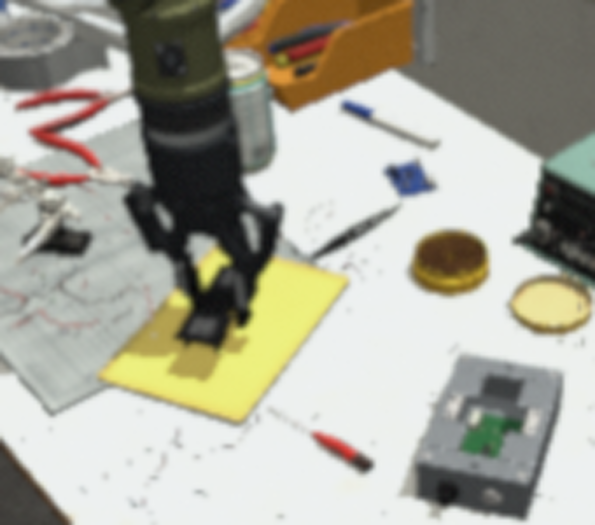

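The cover hangs level over the notebook (crop (210,320)), with its plate top at z≈56 at both ends, so the gap is about 30 mm. I'll go down, slowly at the end.

arm_command(
  series="0 0 1 0 0 0; 0 0 0.8 0 0 0; 0 0 0.5 0 0 0; 0 0 0.2 0 0 0; 0 0 0 0 0 0",
)

```text
clock: 14.02
position: [496.4, -109.3, 1.9]
eef_rot: [-0.0, 0.987, 0.161, -0.0]
ft_force: [0.3, -0.3, -2.3]
opening: 0.525
grasp_force: 18.8
```

arm_command(
  series="0 0 0.1 0 0 0; 0 0 0.1 0 0 0; 0 0 0 0 0 0",
)

```text
clock: 14.4
position: [496.5, -109.3, 0.1]
eef_rot: [-0.0, 0.987, 0.161, 0.0]
ft_force: [-0.1, -0.5, -3.0]
opening: 0.53
grasp_force: 18.8
```

arm_command(
  series="0 0 0.1 0 0 0; 0 0 0.05 0 0 0; 0 0 0 0 0 0",
)

```text
clock: 14.78
position: [496.5, -109.3, -1.4]
eef_rot: [-0.0, 0.987, 0.161, -0.0]
ft_force: [-1.0, -0.2, -1.6]
opening: 0.525
grasp_force: 18.8
```

arm_command(
  series="0 0 0.05 0 0 0; 0 0 0.05 0 0 0; 0 0 0 0 0 0",
)

```text
clock: 15.15
position: [496.6, -109.4, -1.9]
eef_rot: [0.0, 0.987, 0.161, 0.0]
ft_force: [-0.7, 0.6, 5.5]
opening: 0.527
grasp_force: 19.0
```

arm_command(
  series="0 0 0.05 0 0 0; 0 0 0.05 0 0 0; 0 0 0 0 0 0",
)

```text
clock: 15.52
position: [496.7, -109.5, -2.1]
eef_rot: [0.0, 0.987, 0.161, 0.0]
ft_force: [-3.9, 0.4, 13.0]
opening: 0.53
grasp_force: 19.3
```

Touchdown. I'll ease the load, then open gradually.

arm_command(
  series="0 0 -0.08 0 0 0; 0 0 0 0 0 0",
)

```text
clock: 15.78
position: [496.7, -109.4, -2.0]
eef_rot: [0.0, 0.987, 0.161, 0.0]
ft_force: [-1.7, 0.1, 7.9]
opening: 0.526
grasp_force: 19.0
```

arm_command(
  series="0 0 0 0 0 0; 0 0 0 0 0 0",
  fingers=0.57,
)

```text
clock: 16.02
position: [496.7, -109.4, -2.6]
eef_rot: [0.0, 0.987, 0.161, 0.0]
ft_force: [-0.2, 0.2, 2.3]
opening: 0.57
grasp_force: 11.2
```

arm_command(
  series="0 0 0 0 0 0; 0 0 0 0 0 0; 0 0 0 0 0 0",
  fingers=0.72,
)

```text
clock: 16.4
position: [496.5, -109.3, -2.8]
eef_rot: [-0.0, 0.987, 0.161, -0.0]
ft_force: [-0.3, -0.4, 0.8]
opening: 0.714
grasp_force: 0.0
```

arm_command(
  series="0 0 -0.5 0 0 0; 0 0 -1 0 0 0; 0 0 -2 0 0 0; 0 0 -3 0 0 0; 0 0 -3 0 0 0",
)

```text
clock: 17.02
position: [496.5, -109.3, 94.0]
eef_rot: [0.0, 0.987, 0.161, 0.0]
ft_force: [0.3, -0.2, -0.9]
opening: 0.72
grasp_force: 0.0
```

arm_command(
  series="0 0 -1 0 0 0; 0 0 0 0 0 0",
)

```text
clock: 17.27
position: [497.1, -109.5, 103.0]
eef_rot: [0.0, 0.987, 0.161, 0.001]
ft_force: [-0.7, 0.2, 0.7]
opening: 0.72
grasp_force: 0.0
```

Run:
```python
from h import *
s=arm.state();print(s["clock"],s["position"],s["ft_force"])
p,d=snapshot("scene")
cv2.imwrite("pics/s7.png",cv2.resize(p[60:210,140:310],None,fx=3.5,fy=3.5,interpolation=cv2.INTER_CUBIC))
P,uv=cloud("scene",d,np.ones(d.shape,bool));c=np.array([496.5,-109.3]);L=np.c_[(P[:,:2]-c)@M.T,P[:,2]]
for sg in(1,-1):
    k=(abs(L[:,0]*sg-38)<10)&(abs(L[:,1])<14)&(L[:,2]>15)&(L[:,2]<60);print(k.sum(),np.median(L[k],0))
```

```text
17.275 [ 497.07409772 -109.46929911  103.02175826] [-0.69707117  0.22139929  0.74984971]
29 [39.41634551  2.15723699 27.42725046]
38 [-37.50347654  -0.68029059  26.93800682]
```

View pics/s7.png

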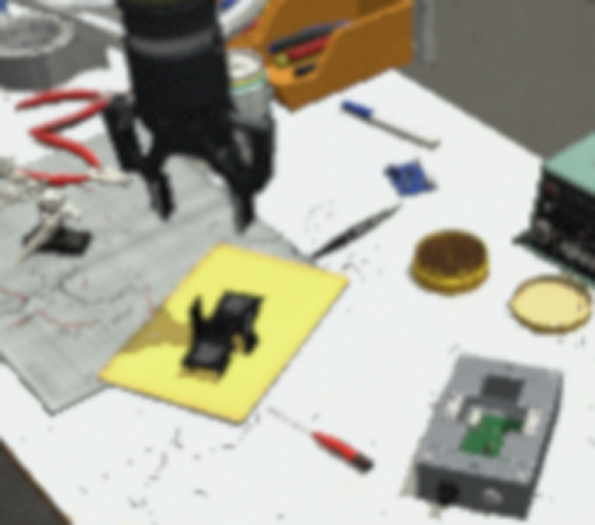

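The cover lies level and upright on the notebook (crop (222,335)). Its plate top is at z≈27 against an expected 25, and the gripper is clear above it. Handing in.

```bash
python3 -c "
from station import workorder
print(workorder.sign_off())"
```

```text
the job is handed in; nothing more can be done
None
```

The cover came off the case and is resting level, right way up and released on the notebook, and I handed the job in at about 17 s; the sign-off returned no verdict.

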